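Hold a split filter holder shut for its leak test

TASK

Get the split filter holder ready for its leak test: first turn the red vent handle fully closed, square across the brass pipe, then fit the blue cover onto the two dowels of the metal base (thick dowel in the large hole, hose barb away from the vent valve) and press it fully shut, flush, against the sprung seal plate. The seal plate pushes the halves apart when let go, so finish while still holding the cover pressed shut with the fingers, and leave the two vials and the petri dish where they are.

Things in the scene. Friction and masses are not known exactly. Their poses are not given: they have to be found in the camera images.
- holder_base: Fixed lower half: aluminium block 60 (x) x 124 (y) mm on a dark foot plate 84x150x8; flat upper face 36 mm above the worktop. Origin: centre of its underside. Two steel dowels, tapered noses, stand 22 mm above the face: thick (10 mm) at y = +45 mm, thin (6 mm) at y = -45. Brass vent valve on the -y end out to y = -142, pipe along y; no higher than 33 mm beside the pivot. Yaw within 0.35 rad.
- base_face (a point): Centre of the base's flat upper face (36 mm above the worktop); axes as the base.
- big_dowel (a point): Foot of the thick 10 mm dowel, on the base's upper face; axes as the base.
- vent_pivot (a point): Point on the vertical pivot axis of the vent handle, 48 mm above the worktop, at y = -105 mm in the base's frame and at mid-height of the handle bar; axes as the base.
- vent_tip (a point): Outer end of the red vent handle, 54 mm from the pivot axis, at mid-height of its bar. The bar is 10 mm thick and 16 mm high (40 to 56 mm above the worktop), straight from the pivot (round hub, 20 mm across, up to 56 mm) to this tip.
- vent_handle (a joint): Angle of the red handle (rad). 1.571 = open: in line with the pipe, pointing to the base's -y, away from the block. 0 = closed: square across the pipe, pointing to the base's -x (robot's side). The bar points at 180 degrees + this angle from the base's +x, counterclockwise from above; it closes clockwise. Stops at both ends; stays where left (0.05 N m). Starts at 1.1 to 1.57.
- seal_plate (a joint): Downward travel (m) of the sprung black seal plate (46 mm across) in the middle of the base's upper face. 0 = free, 5 mm above the face; 0.005 = flush. The spring pushes up 4 N at 0, 9 N when flush: a cover merely laid on rests with a 5 mm gap.
- holder_cover: Loose upper half, 0.2 kg: blue plate 60 (x) x 124 (y) x 16 mm; grip rib in its middle 18 mm thick (x), 50 long (y), rising 16 to 48 mm above the underside. Origin: centre of the underside. Through bores 12 mm at y = +45, 8 mm at y = -45; brass hose barb sticks out 14 mm at the +y end. Lies flat, left of the base, yaw within 0.7. Fitted: axes as the base's, origin at base_face.
- big_bore (a point): Centre of the lower mouth of the cover's 12 mm bore, which takes the thick dowel; axes as the cover.
- brown_vial: brown glass vial with a white cap, 22x24x47 mm, standing loose near the work; to be left alone. Origin: centre of its underside.
- blue_vial: blue glass vial with a white cap, 22x24x47 mm, standing loose near the work; to be left alone. Origin: centre of its underside.
- petri_dish: flat white closed petri dish, 61 mm across, 13 mm high, standing loose near the work; to be left alone. Origin: centre of its underside.
Not all that is in view belongs to the job. What is meant by the holder_base is not green, and is the larger of those in its own colour.

How it is judged:
By the outcome, as a careful person would: the job done as asked, in the order asked, and still so for the second after the job is handed in, while the arm keeps its last pose, push and grip.
It also fails if it takes over 54 s, if anything falls off the work surface, if the arm or the gripper's body presses on something with over 40 N, if the wrist force passes 120 N, or if a joint passes its speed limit or range.

ROBOT

A 6-joint arm with a two-finger parallel gripper is mounted at the origin on a cart in front of the work surface, level with it; the furniture and walls round the work are solid. World frame = base frame: x ahead of the robot, y to its left, z up, the work surface at z = 0. Lengths are in mm, angles in degrees, forces in N, time in s.
With the tool pointing down it reaches from about 275 to 850 mm from the base axis. Payload 5.2 kg.
Tool frame: the origin (TCP) lies midway between the tips of the shut fingers; the grasp point (between the pads) lies 19 mm behind it (r.grip_depth is the distance from the TCP to the grasp point, in mm); z points along the fingers, y is the line along which they close (so a half turn about z gives the same grasp; the last joint's range is limited). The gripper opens to 85 mm and grips with 20 to 120 N. Pads are 22 mm wide; open, the fingers measure 114 mm over their backs; the gripper's body (76 mm by 85 mm) begins 54 mm behind the grasp point. The pads swing forward as they close: fully open they stand 13 mm farther back than shut.
Start: joints at [64.355, 14.817, 87.949, -0, 77.235, -11.62], TCP at [133.276, 533.612, 203.81] pointing down, gripper open.
Joint ranges: [-179.93, 179.93], [-52.35, 119.4], [10.71, 147.94], [-69.91, 249.91], [12.55, 155.21], [-178.61, 178.61]. Speed limits (degrees/s): [147.25, 147.25, 180, 180, 180, 180].

INTERFACE

Orientations are given as [roll, pitch, yaw] about the fixed x, y, z axes, in that order (R = Rz(yaw) Ry(pitch) Rx(roll)).
In Python, from rig import r gives the robot as it stands. The module is installed in compiled form; this text tells all that it offers.
- The arm moves only by the shell command python3 -m pendant 'ROWS' [FORCE]. ROWS is JSON, a list of rows, each an object with "grip": the closure, from 0 (fully open) to 1 (shut); "delta_pos": the shift along the world's x, y, z in m, a list of three; "angular": the turn, a rotation vector about the world's x, y, z in degrees, a list of three. In form: [{"grip": grip, "delta_pos": [dx, dy, dz], "angular": [rx, ry, rz]}, ...]. A call has exactly 5 rows; each row shifts and turns the commanded pose from where the row before left it; what a row does not reach is not made up. A row lasts 1/8 s, in which the tool goes at most 62.5 mm and 10.7 degrees, less where a joint would pass 70% of its speed; a pose out of reach is approached as far as the arm can. A call is refused whole if a number of a shift passes 0.0625 or a number of a turn 10.7, either way. A call with a gripper value outside its range is refused whole. The fingers move at their own pace and stop on an object; FORCE is the grip in N (left out, the last holds). Time passes only in rows, so rows that do not move let the fingers close, or fill a call up. It gives the time, the measured TCP pose, the force, the opening and the grip force at its end, in the units of the state.
- r.get_obs(): the state, without advancing time (a new reading comes with each control period).
- r.snapshot(name): name is "side" or "top" or "wrist"; returns a dict with "pixels" (384x512x3 uint8, red, green, blue), "K" (3x3 intrinsics, pixels), "xyz" and "orientation" of the camera in the world; the wrist camera has in their place "mount" (4x4, takes a point from camera to tool coordinates, whose origin is the TCP and whose axes are the flange's). Camera axes: x right, y down, z forward; pixel columns grow to the right and rows downward; lengths in mm; the calibration is good to about 2 mm. A picture is of the moment at which its call begins: read the wrist's pose just before it. There is no depth.
- r.close_job(): hands the job in; it is judged then, once.
The state is a dict: "t": time; "joint_positions": joint angles; "qvel": joint speeds; "joint_torque": joint torques, N m; "ee_pos": TCP position; "orientation": TCP orientation; "contact_force": force on the tool from outside, world axes, zero at the start; "moment": the same for the moment, N m; "gripper_width": finger opening in mm; "grip_force": force on a finger pad.
Only numpy, scipy, OpenCV 4.12 (cv2) and the standard library are available. Lean on these libraries where they do the work, as an engineer would, in place of code of your own. Each camera call takes 0.05 s, during which the arm holds its last target. There are 200 camera calls.

## Working session

There is one attempt and no reset: what is moved stays moved. The work goes in short steps, Python scripts to look and compute and a shell command to move; the robot and the scene stay as the last step left them, time stands still between calls to the robot, and variables do not carry over. Pictures are saved under pics/ and viewed, at most 10 in all, crops included, and the job is handed in when it is done.

```bash
mkdir -p pics; cat > h.py <<'E'
from rig import r
import numpy as np, cv2
from scipy.spatial.transform import Rotation as R
def snap(n,f=None):
    o=r.get_obs(); s=r.snapshot(n)
    if f: cv2.imwrite('pics/'+f,s['pixels'][:,:,::-1])
    K=np.array(s['K'])
    if 'mount' in s:
        T=np.eye(4);T[:3,:3]=R.from_euler('xyz',o['orientation'],degrees=True).as_matrix();T[:3,3]=o['ee_pos']
        C=T@np.array(s['mount'])
    else:
        C=np.eye(4);q=np.array(s['orientation']);C[:3,:3]=q if q.shape==(3,3) else R.from_euler('xyz',q,degrees=True).as_matrix();C[:3,3]=s['xyz']
    np.savez('pics/%s.npz'%n,K=K,C=C)
    return s['pixels'],K,C
def px(n,u,v,z):
    d=np.load('pics/%s.npz'%n);K,C=d['K'],d['C']
    w=C[:3,:3]@np.linalg.solve(K,[u,v,1]);p=C[:3,3]
    return p+w*(z-p[2])/w[2]
def proj(n,P):
    d=np.load('pics/%s.npz'%n);K,C=d['K'],d['C']
    c=K@(C[:3,:3].T@(np.array(P,float)-C[:3,3]));return c[:2]/c[2]
E
python3 - <<'E'
from h import *
a,K,C=snap('top');b,K2,C2=snap('side')
print(K,C,C2,r.get_obs())
cv2.imwrite('pics/t.png',cv2.resize(a[:,:,::-1],(768,576),interpolation=cv2.INTER_CUBIC))
cv2.imwrite('pics/s.png',cv2.resize(b[:,:,::-1],(768,576),interpolation=cv2.INTER_CUBIC))
E
```

```text
[[406.1074309    0.         246.48618927]
 [  0.         406.1074309  191.9289428 ]
 [  0.           0.           1.        ]] [[-2.70613826e-02 -9.82095929e-01  1.86427648e-01  3.01942335e+02]
 [-9.99563232e-01  2.88002734e-02  6.62491952e-03  8.00595170e+01]
 [-1.18754737e-02 -1.86166943e-01 -9.82446356e-01  1.28873646e+03]
 [ 0.00000000e+00  0.00000000e+00  0.00000000e+00  1.00000000e+00]] [[ 9.99952714e-01 -5.72770486e-03  7.85893957e-03  5.25900802e+02]
 [-9.72468642e-03 -5.88719774e-01  8.08278701e-01 -1.01258026e+03]
 [-2.86871056e-06 -8.08316906e-01 -5.88747636e-01  8.66096065e+02]
 [ 0.00000000e+00  0.00000000e+00  0.00000000e+00  1.00000000e+00]] {'t': 0.1, 'joint_positions': array([ 6.43539481e+01,  1.48554010e+01,  8.80054859e+01, -1.28716240e-03,
        7.72346698e+01, -1.16179017e+01]), 'qvel': array([ 0.0905557 , -0.04709665, -0.21705796,  0.06380127,  0.03998342,
        0.01215431]), 'joint_torque': array([ 4.20993441e-03, -4.46960199e+01, -2.91246468e+01, -3.89461311e-04,
        6.17573649e-03, -3.44201987e-05]), 'ee_pos': array([133.05690354, 533.12119586, 203.05012899]), 'orientation': array([-1.79906148e+02, -1.80144188e-02,  1.65972120e+02]), 'contact_force': array([-0.6667972 ,  1.17941114,  1.38927776]), 'moment': array([ 0.05415046, -0.01090674, -0.02311209]), 'grip_force': 0.0, 'gripper_width': 85.34054189525746}
```

View pics/t.png

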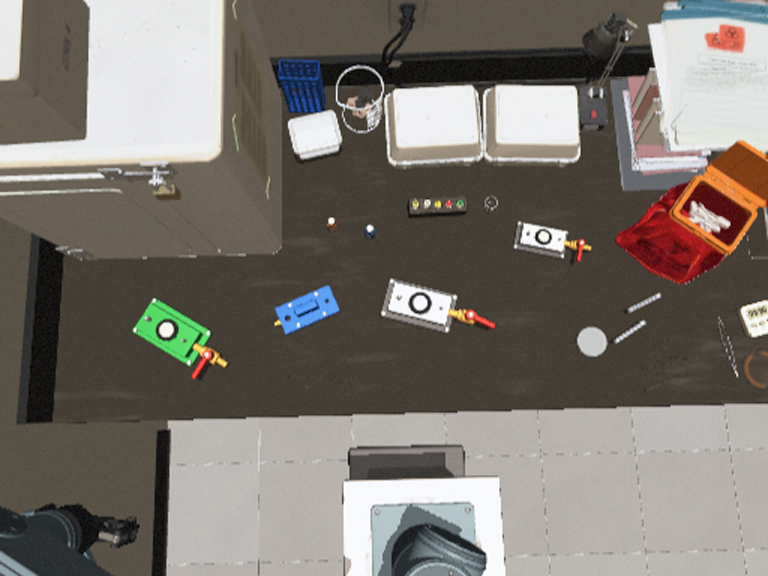

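View pics/s.png

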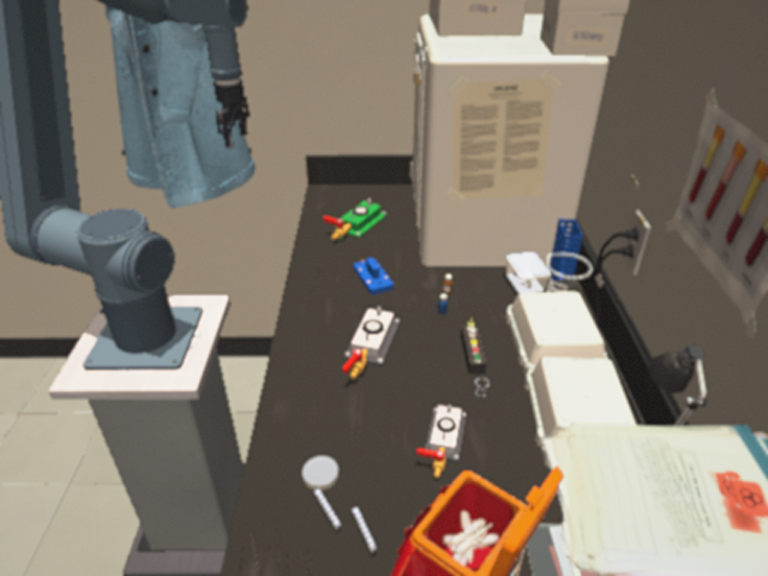

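Candidates for the base in the top view: green (170,330) is excluded by colour. The two aluminium ones are at (420,303) and (543,238). The one at (420,303) is the larger, so it fits. I'll confirm it in an enlarged crop.

```bash
python3 - <<'E'
from h import *
a=cv2.imread('pics/t.png')
s=r.snapshot('top')['pixels'][:,:,::-1]
c=s[170:240,175:340]
cv2.imwrite('pics/c.png',cv2.resize(c,None,fx=4.8,fy=4.8,interpolation=cv2.INTER_CUBIC))
E
```

```text
(no output)
```

View pics/c.png

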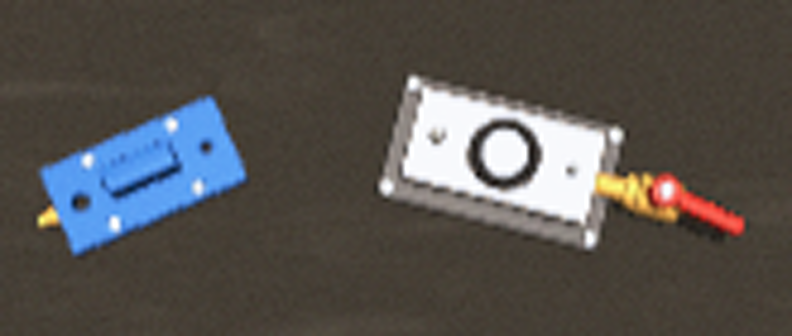

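The crop shows the large aluminium base, with its thick dowel at (437,135), seal ring at (505,154), thin dowel at (572,170), red hub at (667,188) and handle tip at (742,226). In the cover, the big bore is at (81,202), the small bore at (206,146), and the barb is on the left.

```bash
cat > m.py <<'E'
from h import *
f=lambda u,v,z: px('top',175+(u+.5)/4.8-.5,170+(v+.5)/4.8-.5,z)
def yaw(a,b): d=b-a; return np.degrees(np.arctan2(-d[0],d[1]))
E
python3 - <<'E'
from m import *
s=f(505,154,41);D=f(437,135,58);d=f(572,170,58);h=f(667,188,56);t=f(742,226,48)
c=[f(*p,36) for p in [(418,85),(622,128),(588,222),(400,182)]]
print('seal',s,'big',D,'thin',d,'mid',(D+d)/2,np.linalg.norm(D-d),'yaw',yaw(d,D))
print('corners',np.mean(c,0),[np.linalg.norm(c[i]-c[i-1]) for i in range(4)],yaw(h,s),np.linalg.norm(h-s))
print('hub',h,'tip',t,np.linalg.norm((t-h)[:2]),np.degrees(np.arctan2(*(t-h)[1::-1])))
B=f(81,202,16);b=f(206,146,16);print('cover',(B+b)/2,np.linalg.norm(B-b),yaw(b,B))
c=[f(*p,16) for p in [(40,169),(211,96),(246,180),(76,255)]]
print(np.mean(c,0),[np.linalg.norm(c[i]-c[i-1]) for i in range(4)])
E
```

```text
seal [504.7939915  -14.30113793  41.        ] big [515.61393401  29.96191996  58.        ] thin [490.45934654 -55.25713551  58.        ] mid [503.03664027 -12.64760777  58.        ] 88.8540414716769 yaw -16.445315462012548
corners [505.58662913 -15.85091006  36.        ] [np.float64(65.3372226662648), np.float64(135.80697239192372), np.float64(65.9735745643036), np.float64(124.09372194491277)] -15.15516946124603 105.76960841978412
hub [ 477.42169861 -115.36036634   56.        ] tip [ 452.69517288 -163.02045284   48.        ] 53.69250338974445 -117.42073224942817
cover [502.44226766 222.95135867  16.        ] 90.10378100104523 22.894943320759328
[501.92957044 223.09426282  16.        ] [np.float64(62.51060462355602), np.float64(122.8309149910359), np.float64(61.39414967531818), np.float64(121.706477811261)]
```

```bash
A='{"grip":1,"delta_pos":[0.029,-0.058,0],"angular":[0,0,0]}'; python3 -m pendant '[{"grip":1,"delta_pos":[0.029,-0.058,0],"angular":[0,0,0]},{"grip":1,"delta_pos":[0.029,-0.058,0],"angular":[0,0,0]},{"grip":1,"delta_pos":[0.029,-0.058,0],"angular":[0,0,0]},{"grip":1,"delta_pos":[0.029,-0.058,0],"angular":[0,0,0]},{"grip":1,"delta_pos":[0.029,-0.058,0],"angular":[0,0,0]}]' 30
python3 -m pendant '[{"grip":1,"delta_pos":[0.029,-0.058,0],"angular":[0,0,0]},{"grip":1,"delta_pos":[0.029,-0.058,0],"angular":[0,0,0]},{"grip":1,"delta_pos":[0.029,-0.058,0],"angular":[0,0,0]},{"grip":1,"delta_pos":[0.029,-0.058,0],"angular":[0,0,0]},{"grip":1,"delta_pos":[0.029,-0.058,0],"angular":[0,0,0]}]'
python3 -m pendant '[{"grip":1,"delta_pos":[0.029,-0.058,0],"angular":[0,0,0]},{"grip":1,"delta_pos":[0.029,-0.058,-0.02],"angular":[0,0,0]},{"grip":1,"delta_pos":[0,0,-0.03],"angular":[0,0,0]},{"grip":1,"delta_pos":[0,0,0],"angular":[0,0,0]},{"grip":1,"delta_pos":[0,0,0],"angular":[0,0,0]}]'
python3 - <<'E'
from h import *
p,K,C=snap('wrist'); cv2.imwrite('pics/w1.png',cv2.resize(p[:,:,::-1],(768,576)))
H=np.array([476.5,-115.2]);u=lambda a:np.array([np.cos(np.radians(a)),np.sin(np.radians(a))])
for th,o in [(243,34),(243,19),(223,21),(203,22),(183,21),(164,19)]: print(th,H+38*u(th)+o*u(th+90))
E
```

```text
t: 0.78
ee_pos: [273.4, 252.4, 203.8]
orientation: [180.0, 0.0, 166.0]
contact_force: [1.9, -0.1, -0.5]
gripper_width: -0.0
grip_force: 0.0
t: 1.4
ee_pos: [413.2, -27.5, 203.9]
orientation: [180.0, 0.0, 165.9]
contact_force: [0.8, 0.7, 0.0]
gripper_width: -0.3
grip_force: 0.0
t: 2.02
ee_pos: [467.5, -134.3, 156.1]
orientation: [-180.0, 0.0, 166.0]
contact_force: [0.3, 0.4, -0.3]
gripper_width: -0.0
grip_force: 0.0
243 [ 489.54258283 -164.49392491]
243 [ 476.17748497 -157.68406741]
223 [ 463.0305249  -156.47436542]
203 [ 450.1169004  -150.29888966]
183 [ 439.65113276 -138.15998657]
164 [ 434.73494579 -122.9897527 ]
```

View pics/w1.png

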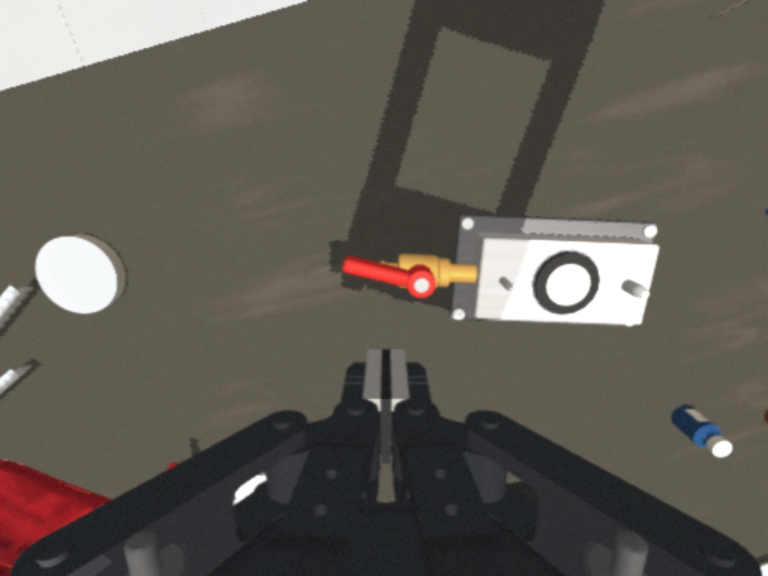

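The wrist view shows the hub at (421,283), the handle tip at (347,265), the seal centre at (567,282), the thick dowel base/top at about (628,287)/(643,291), and the thin dowel at (503,281).

```bash
python3 - <<'E'
from h import *
g=lambda u,v,z: px('wrist',(u+.5)/1.5-.5,(v+.5)/1.5-.5,z)
s=g(567,282,41);h=g(421,283,56);t=g(346,265,48);e=s-h
print('seal',s,'hub',h,'tip',t,np.linalg.norm((t-h)[:2]),np.degrees(np.arctan2(*(t-h)[1::-1])),np.linalg.norm(e[:2]),np.degrees(np.arctan2(-e[0],e[1])))
print('foot/tip',g(627,286,36),g(644,291,58))
c=[g(*p,36) for p in [(480,235),(658,245),(643,325),(476,320)]];print(np.mean(c,0),[np.linalg.norm(c[i]-c[i-1]) for i in range(4)])
E
```

```text
seal [503.98237696 -12.11931219  41.        ] hub [ 475.30956666 -112.74355899   56.        ] tip [ 452.89362627 -159.40959107   48.        ] 51.77057981193107 -115.65721407407291 104.62967597607407 -15.904866067595716
foot/tip [519.35514218  31.40968295  36.        ] [516.23754266  30.92448885  58.        ]
[505.7956265  -12.16611296  36.        ] [np.float64(63.15049399841182), np.float64(125.45292933653026), np.float64(60.092327285506634), np.float64(124.3996665410267)]
```

```bash
python3 -m pendant '[{"grip":1,"delta_pos":[0.022,-0.031,0],"angular":[0,0,0]},{"grip":1,"delta_pos":[0,0,-0.04],"angular":[0,0,0]},{"grip":1,"delta_pos":[0,0,-0.04],"angular":[0,0,0]},{"grip":1,"delta_pos":[0,0,-0.03],"angular":[0,0,0]},{"grip":1,"delta_pos":[0,0,0],"angular":[0,0,0]}]'
```

```text
t: 2.7
ee_pos: [488.6, -164.5, 44.8]
orientation: [180.0, -0.1, 166.0]
contact_force: [0.3, 0.5, 0.3]
gripper_width: -0.0
grip_force: 0.0
```

```bash
python3 -m pendant '[{"grip":1,"delta_pos":[-0.013,0.007,0],"angular":[0,0,0]},{"grip":1,"delta_pos":[-0.013,0.002,0],"angular":[0,0,0]},{"grip":1,"delta_pos":[-0.013,0.006,0],"angular":[0,0,0]},{"grip":1,"delta_pos":[-0.010,0.012,0],"angular":[0,0,0]},{"grip":1,"delta_pos":[-0.003,0.010,0],"angular":[0,0,0]}]'
python3 -m pendant '[{"grip":1,"delta_pos":[0,0.004,0],"angular":[0,0,0]},{"grip":1,"delta_pos":[0,0.003,0],"angular":[0,0,0]},{"grip":1,"delta_pos":[0,0.003,0],"angular":[0,0,0]},{"grip":1,"delta_pos":[0,0,0],"angular":[0,0,0]},{"grip":1,"delta_pos":[0,0,0],"angular":[0,0,0]}]'
```

```text
t: 3.32
ee_pos: [436.5, -127.8, 45.6]
orientation: [180.0, -0.0, 165.9]
contact_force: [-0.2, 1.1, 0.9]
gripper_width: 0.2
grip_force: 0.0
t: 3.95
ee_pos: [437.6, -118.8, 45.3]
orientation: [-180.0, -0.0, 166.0]
contact_force: [0.0, 0.9, 0.0]
gripper_width: -0.1
grip_force: 0.0
```

```bash
python3 -m pendant '[{"grip":1,"delta_pos":[0,0.002,0],"angular":[0,0,0]},{"grip":1,"delta_pos":[0,0.002,0],"angular":[0,0,0]},{"grip":1,"delta_pos":[0,0,0],"angular":[0,0,0]},{"grip":1,"delta_pos":[0,0,0],"angular":[0,0,0]},{"grip":1,"delta_pos":[0,0,0],"angular":[0,0,0]}]'
python3 - <<'E'
from h import *
print(r.get_obs()['contact_force'])
p,K,C=snap('wrist'); cv2.imwrite('pics/w2.png',cv2.resize(p[100:300,130:400,::-1],None,fx=2.8,fy=2.8,interpolation=cv2.INTER_CUBIC))
E
```

```text
t: 4.58
ee_pos: [437.4, -114.7, 45.4]
orientation: [180.0, -0.0, 166.0]
contact_force: [0.2, 0.6, -0.5]
gripper_width: -0.2
grip_force: 0.0
[ 0.1618561   0.60037186 -0.50409799]
```

View pics/w2.png

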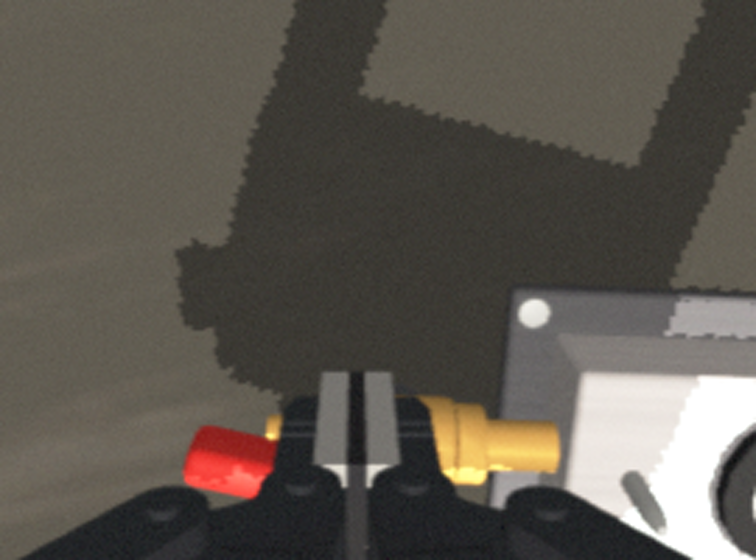

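```bash
python3 - <<'E'
from h import *
for u,v in [(190,485),(205,428),(258,495),(275,434)]: print(px('wrist',130+u/2.8,100+v/2.8,56))
print(px('wrist',130+357/2.8,100+400/2.8,45),np.load('pics/wrist.npz')['C'])
p,K,C=snap('side','s2.png')
c=proj('side',[455,-130,50]);print(c);x,y=map(int,c)
cv2.imwrite('pics/s2.png',cv2.resize(p[y-50:y+40,x-60:x+60,::-1],None,fx=6,fy=6,interpolation=cv2.INTER_CUBIC))
E
```

```text
[ 455.58658627 -160.10371767   56.        ]
[ 442.20136083 -152.29122087   56.        ]
[ 462.02486029 -145.43246541   56.        ]
[ 447.55152952 -137.21353862   56.        ]
[ 449.16904721 -118.25146845   45.        ] [[ 2.42040066e-01  9.27745330e-01  2.84086622e-01  3.65154712e+02]
 [ 9.70265766e-01 -2.31726934e-01 -6.99068779e-02 -9.78706523e+01]
 [ 9.74742524e-04  2.92559789e-01 -9.56246736e-01  2.16088071e+02]
 [ 0.00000000e+00  0.00000000e+00  0.00000000e+00  1.00000000e+00]]
[231.0184204  239.34375571]
```

View pics/s2.png

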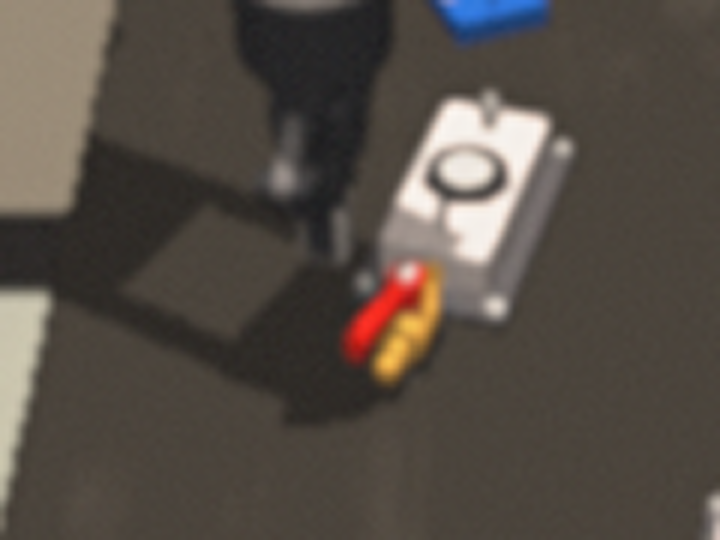

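```bash
python3 - <<'E'
from h import *
for u,v in [(408,270),(355,350)]: print(px('side',171+u/6,189+v/6,56))
for P in [(437,-115,45),(437,-115,80),(475.5,-113.5,56),(450,-160,48)]: print(P,(proj('side',P)-[171,189])*6)
E
```

```text
[ 478.77431651 -112.92174573   56.        ]
[ 454.53679786 -170.66809582   56.        ]
(437, -115, 45) [326.44039692 289.41318818]
(437, -115, 80) [323.11486406 237.53458499]
(475.5, -113.5, 56) [401.51170733 270.80934548]
(450, -160, 48) [347.44741449 346.71198384]
```

```bash
python3 - <<'E'
from h import *
for z in (45,55,65,75): print(z,(proj('wrist',(437.4,-114.7,z))-[130,100])*2.8)
p=cv2.imread('pics/s2.png')
print(p[200:310:6,326].tolist()); print(p[200:310:6,340].tolist())
E
```

```text
45 [359.55711174 352.97511445]
55 [359.82846528 370.82037553]
65 [360.13104812 390.71939641]
75 [360.47058056 413.04836632]
[[33, 33, 33], [36, 33, 33], [38, 40, 37], [40, 40, 40], [40, 39, 41], [41, 39, 41], [42, 41, 41], [39, 39, 39], [44, 41, 42], [46, 47, 50], [49, 52, 55], [46, 49, 53], [40, 44, 49], [38, 43, 47], [40, 44, 48], [39, 41, 45], [40, 43, 48], [40, 43, 47], [42, 47, 49]]
[[45, 45, 47], [59, 62, 64], [83, 86, 92], [94, 98, 105], [93, 98, 105], [91, 96, 101], [91, 95, 101], [88, 93, 98], [86, 90, 95], [83, 88, 93], [73, 77, 81], [55, 58, 63], [43, 48, 51], [37, 43, 46], [37, 43, 46], [39, 43, 48], [40, 41, 46], [38, 43, 45], [38, 42, 45]]
```

The handle hasn't moved. Both views show the real fingertips about 15 to 20 mm above the reported TCP, so they passed over the bar. I'll check the offset by gently touching the free worktop here.

```bash
python3 -m pendant '[{"grip":1,"delta_pos":[-0.01,0,-0.01],"angular":[0,0,0]},{"grip":1,"delta_pos":[0,0,-0.01],"angular":[0,0,0]},{"grip":1,"delta_pos":[0,0,-0.01],"angular":[0,0,0]},{"grip":1,"delta_pos":[0,0,-0.005],"angular":[0,0,0]},{"grip":1,"delta_pos":[0,0,0],"angular":[0,0,0]}]'
python3 -m pendant '[{"grip":1,"delta_pos":[0,0,-0.003],"angular":[0,0,0]},{"grip":1,"delta_pos":[0,0,-0.003],"angular":[0,0,0]},{"grip":1,"delta_pos":[0,0,0],"angular":[0,0,0]},{"grip":1,"delta_pos":[0,0,0],"angular":[0,0,0]},{"grip":1,"delta_pos":[0,0,0],"angular":[0,0,0]}]'
```

```text
t: 5.3
ee_pos: [427.2, -114.6, 9.8]
orientation: [180.0, -0.1, 166.0]
contact_force: [0.4, 0.1, 0.3]
gripper_width: -0.2
grip_force: 0.0
t: 5.92
ee_pos: [427.6, -114.8, 4.5]
orientation: [-180.0, 0.0, 166.0]
contact_force: [0.2, -0.4, -0.3]
gripper_width: -0.2
grip_force: 0.0
```

```bash
python3 -m pendant '[{"grip":1,"delta_pos":[0,0,-0.002],"angular":[0,0,0]},{"grip":1,"delta_pos":[0,0,-0.002],"angular":[0,0,0]},{"grip":1,"delta_pos":[0,0,-0.001],"angular":[0,0,0]},{"grip":1,"delta_pos":[0,0,0],"angular":[0,0,0]},{"grip":1,"delta_pos":[0,0,0],"angular":[0,0,0]}]'
python3 -m pendant '[{"grip":1,"delta_pos":[0,0,-0.002],"angular":[0,0,0]},{"grip":1,"delta_pos":[0,0,-0.001],"angular":[0,0,0]},{"grip":1,"delta_pos":[0,0,0],"angular":[0,0,0]},{"grip":1,"delta_pos":[0,0,0],"angular":[0,0,0]},{"grip":1,"delta_pos":[0,0,0],"angular":[0,0,0]}]'
```

```text
t: 6.55
ee_pos: [427.5, -114.8, -0.6]
orientation: [-180.0, 0.0, 166.0]
contact_force: [0.3, -0.0, -0.7]
gripper_width: -0.1
grip_force: 0.0
t: 7.18
ee_pos: [427.5, -114.7, -3.6]
orientation: [-180.0, 0.0, 166.0]
contact_force: [-0.4, 0.5, -1.2]
gripper_width: -0.3
grip_force: 0.0
```

```bash
python3 -m pendant '[{"grip":1,"delta_pos":[0,0,-0.002],"angular":[0,0,0]},{"grip":1,"delta_pos":[0,0,-0.001],"angular":[0,0,0]},{"grip":1,"delta_pos":[0,0,-0.001],"angular":[0,0,0]},{"grip":1,"delta_pos":[0,0,0],"angular":[0,0,0]},{"grip":1,"delta_pos":[0,0,0],"angular":[0,0,0]}]'
python3 -m pendant '[{"grip":1,"delta_pos":[0,0,-0.002],"angular":[0,0,0]},{"grip":1,"delta_pos":[0,0,-0.001],"angular":[0,0,0]},{"grip":1,"delta_pos":[0,0,-0.001],"angular":[0,0,0]},{"grip":1,"delta_pos":[0,0,0],"angular":[0,0,0]},{"grip":1,"delta_pos":[0,0,0],"angular":[0,0,0]}]'
```

```text
t: 7.8
ee_pos: [427.5, -114.7, -7.6]
orientation: [-180.0, -0.0, 166.0]
contact_force: [0.1, 1.2, 0.6]
gripper_width: -0.1
grip_force: 0.0
t: 8.43
ee_pos: [427.5, -114.7, -11.6]
orientation: [180.0, -0.0, 166.0]
contact_force: [-0.4, -0.4, -0.8]
gripper_width: -0.1
grip_force: 0.0
```

```bash
python3 -m pendant '[{"grip":1,"delta_pos":[0,0,-0.001],"angular":[0,0,0]},{"grip":1,"delta_pos":[0,0,-0.001],"angular":[0,0,0]},{"grip":1,"delta_pos":[0,0,-0.001],"angular":[0,0,0]},{"grip":1,"delta_pos":[0,0,0],"angular":[0,0,0]},{"grip":1,"delta_pos":[0,0,0],"angular":[0,0,0]}]'
python3 -m pendant '[{"grip":1,"delta_pos":[0,0,-0.001],"angular":[0,0,0]},{"grip":1,"delta_pos":[0,0,-0.001],"angular":[0,0,0]},{"grip":1,"delta_pos":[0,0,-0.001],"angular":[0,0,0]},{"grip":1,"delta_pos":[0,0,0],"angular":[0,0,0]},{"grip":1,"delta_pos":[0,0,0],"angular":[0,0,0]}]'
```

```text
t: 9.05
ee_pos: [427.4, -114.7, -14.6]
orientation: [180.0, -0.0, 166.0]
contact_force: [0.3, -0.6, 0.1]
gripper_width: -0.2
grip_force: 0.0
t: 9.68
ee_pos: [427.5, -114.7, -17.6]
orientation: [180.0, -0.0, 166.0]
contact_force: [-0.5, -0.6, -0.4]
gripper_width: -0.1
grip_force: 0.0
```

```bash
python3 - <<'E'
from h import *
a,K,C=snap('wrist'); b,_,_=snap('side')
c=proj('side',[440,-115,10]);x,y=map(int,c)
A=cv2.resize(a[90:300,130:340,::-1],(400,400),interpolation=cv2.INTER_CUBIC)
B=cv2.resize(b[y-35:y+25,x-30:x+30,::-1],(400,400),interpolation=cv2.INTER_CUBIC)
cv2.imwrite('pics/q1.png',np.clip(np.hstack([A,B])*1.6,0,255).astype(np.uint8)); print(x,y,r.get_obs()['contact_force'])
for z in (-17,0,10): print((proj('wrist',(427.5,-114.7,z))-[130,90])*400/210,(proj('side',(427.5,-114.7,z))-[x-30,y-35])*400/60)
E
```

```text
226 245 [ 0.06559968 -0.64179769 -0.4907271 ]
[244.60158747 260.52132629] [182.20070355 278.68380761]
[244.92902038 282.22531417] [180.36246137 252.5446249 ]
[245.15299079 297.07125909] [179.26715627 236.96975644]
```

View pics/q1.png

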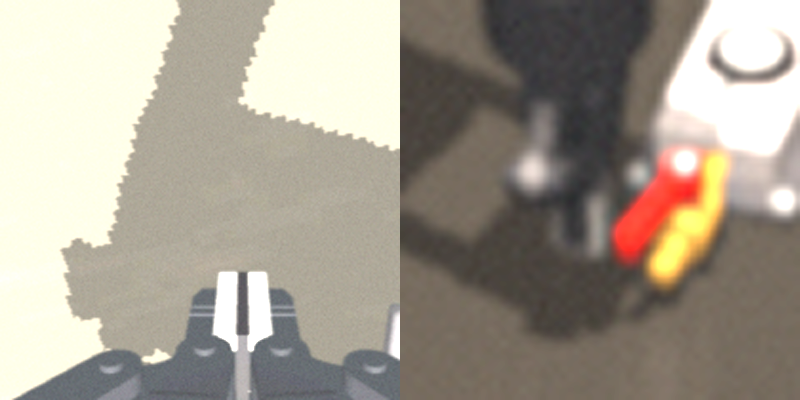

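The right panel shows the fingertips at row 250, which is z≈0, while the reported TCP of z=-17 would fall at row 278. So the tips sit about 18 mm above the reported TCP. One more nudge should confirm it.

```bash
python3 -m pendant '[{"grip":1,"delta_pos":[0,0,-0.001],"angular":[0,0,0]},{"grip":1,"delta_pos":[0,0,-0.001],"angular":[0,0,0]},{"grip":1,"delta_pos":[0,0,-0.001],"angular":[0,0,0]},{"grip":1,"delta_pos":[0,0,0],"angular":[0,0,0]},{"grip":1,"delta_pos":[0,0,0],"angular":[0,0,0]}]'
```

```text
t: 10.4
ee_pos: [427.4, -114.7, -20.6]
orientation: [180.0, -0.0, 166.0]
contact_force: [0.0, -0.1, -0.2]
gripper_width: 0.4
grip_force: 0.0
```

```bash
python3 -m pendant '[{"grip":1,"delta_pos":[0,0,0.04],"angular":[0,0,0]},{"grip":1,"delta_pos":[0,0,0.04],"angular":[0,0,0]},{"grip":1,"delta_pos":[0.03,-0.025,0],"angular":[0,0,0]},{"grip":1,"delta_pos":[0.033,-0.025,0],"angular":[0,0,0]},{"grip":1,"delta_pos":[0,0,-0.01],"angular":[0,0,0]}]'
python3 -m pendant '[{"grip":1,"delta_pos":[0,0,-0.012],"angular":[0,0,0]},{"grip":1,"delta_pos":[0,0,-0.012],"angular":[0,0,0]},{"grip":1,"delta_pos":[-0.006,0.004,0],"angular":[0,0,0]},{"grip":1,"delta_pos":[-0.006,0.003,0],"angular":[0,0,0]},{"grip":1,"delta_pos":[-0.008,0.001,0],"angular":[0,0,0]}]'
```

```text
t: 11.02
ee_pos: [493.7, -167.3, 50.3]
orientation: [-179.9, 0.3, 165.9]
contact_force: [-0.0, -0.8, 0.5]
gripper_width: 0.4
grip_force: 0.0
t: 11.65
ee_pos: [470.1, -156.4, 25.8]
orientation: [-180.0, 0.0, 166.0]
contact_force: [1.7, -0.6, 0.4]
gripper_width: -0.1
grip_force: 0.7
```

```bash
python3 -m pendant '[{"grip":1,"delta_pos":[-0.010,0.002,0],"angular":[0,0,0]},{"grip":1,"delta_pos":[-0.010,0.005,0],"angular":[0,0,0]},{"grip":1,"delta_pos":[-0.008,0.008,0],"angular":[0,0,0]},{"grip":1,"delta_pos":[-0.004,0.010,0],"angular":[0,0,0]},{"grip":1,"delta_pos":[-0.002,0.008,0],"angular":[0,0,0]}]'
python3 -m pendant '[{"grip":1,"delta_pos":[0,0.003,0],"angular":[0,0,0]},{"grip":1,"delta_pos":[0,0.002,0],"angular":[0,0,0]},{"grip":1,"delta_pos":[0,0.002,0],"angular":[0,0,0]},{"grip":1,"delta_pos":[0,0,0],"angular":[0,0,0]},{"grip":1,"delta_pos":[0,0,0],"angular":[0,0,0]}]'
```

```text
t: 12.28
ee_pos: [436.0, -123.0, 25.4]
orientation: [-180.0, -0.0, 166.0]
contact_force: [0.2, -1.8, 1.3]
gripper_width: 0.2
grip_force: 0.6
t: 12.9
ee_pos: [436.6, -116.7, 25.3]
orientation: [180.0, 0.0, 166.0]
contact_force: [0.1, 0.4, -0.2]
gripper_width: 0.0
grip_force: 0.0
```

```bash
python3 -m pendant '[{"grip":1,"delta_pos":[0,0.002,0],"angular":[0,0,0]},{"grip":1,"delta_pos":[0,0.002,0],"angular":[0,0,0]},{"grip":1,"delta_pos":[0,0.001,0],"angular":[0,0,0]},{"grip":1,"delta_pos":[0,0,0],"angular":[0,0,0]},{"grip":1,"delta_pos":[0,0,0],"angular":[0,0,0]}]'
python3 - <<'E'
from h import *
a,K,C=snap('wrist'); b,_,_=snap('side')
c=proj('side',[455,-115,50]);x,y=map(int,c)
A=cv2.resize(a[90:300,130:340,::-1],(400,400),interpolation=cv2.INTER_CUBIC)
B=cv2.resize(b[y-35:y+25,x-30:x+30,::-1],(400,400),interpolation=cv2.INTER_CUBIC)
cv2.imwrite('pics/q2.png',np.hstack([A,B])); print(x,y)
E
```

```text
t: 13.52
ee_pos: [436.8, -112.4, 25.5]
orientation: [-179.9, 0.1, 166.0]
contact_force: [0.4, -4.6, -1.5]
gripper_width: 0.1
grip_force: 2.4
231 235
```

View pics/q2.png

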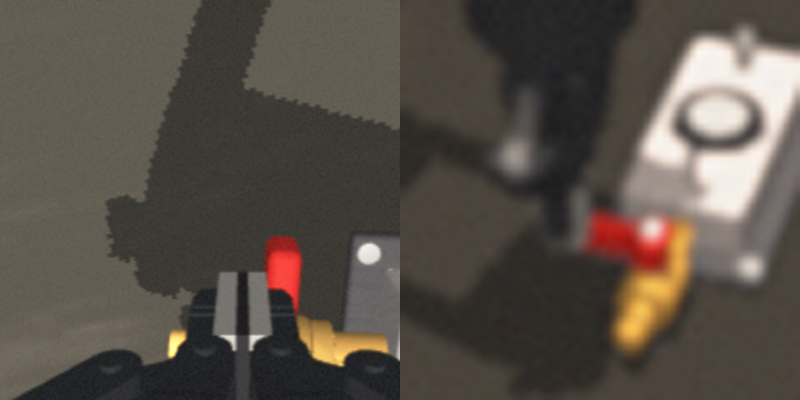

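The handle (red, left panel at (284,270)) now points square across the pipe, and a 4.6 N reaction shows the stop. I'll nudge it firmly once more, then leave for the cover.

```bash
python3 -m pendant '[{"grip":1,"delta_pos":[0,0.001,0],"angular":[0,0,0]},{"grip":1,"delta_pos":[0,0.001,0],"angular":[0,0,0]},{"grip":1,"delta_pos":[0,0,0],"angular":[0,0,0]},{"grip":1,"delta_pos":[0,0,0],"angular":[0,0,0]},{"grip":1,"delta_pos":[0,0,0],"angular":[0,0,0]}]'
python3 -m pendant '[{"grip":1,"delta_pos":[0,-0.010,0],"angular":[0,0,0]},{"grip":1,"delta_pos":[0,-0.010,0.02],"angular":[0,0,0]},{"grip":1,"delta_pos":[0,0,0.05],"angular":[0,0,0]},{"grip":1,"delta_pos":[0,0,0.06],"angular":[0,0,0]},{"grip":0,"delta_pos":[0.01,0.04,0.03],"angular":[0,0,-5]}]'
python3 -m pendant '[{"grip":0,"delta_pos":[0.01,0.06,0],"angular":[0,0,-10]},{"grip":0,"delta_pos":[0.01,0.06,0],"angular":[0,0,-10]},{"grip":0,"delta_pos":[0.01,0.06,0],"angular":[0,0,-10]},{"grip":0,"delta_pos":[0.01,0.06,0],"angular":[0,0,-10]},{"grip":0,"delta_pos":[0,0.03,0],"angular":[0,0,-8]}]'
python3 - <<'E'
from h import *
o=r.get_obs();p,K,C=snap('wrist'); print(o['ee_pos'],o['orientation']);cv2.imwrite('pics/w3.png',cv2.resize(p[:,:,::-1],(768,576)))
E
```

```text
t: 14.25
ee_pos: [437.0, -112.0, 25.6]
orientation: [-179.8, 0.1, 166.0]
contact_force: [-0.2, -11.0, -3.5]
gripper_width: -0.0
grip_force: 5.6
t: 14.88
ee_pos: [447.6, -91.2, 188.6]
orientation: [-180.0, 0.2, 160.6]
contact_force: [1.0, 0.1, -0.2]
gripper_width: 17.0
grip_force: 0.0
t: 15.5
ee_pos: [483.2, 158.0, 185.2]
orientation: [-180.0, -0.1, 117.0]
contact_force: [0.3, -0.8, 0.6]
gripper_width: 85.4
grip_force: 0.0
[483.19908889 157.97201938 185.19175309] [-1.79970493e+02 -1.07152066e-01  1.16951959e+02]
```

View pics/w3.png

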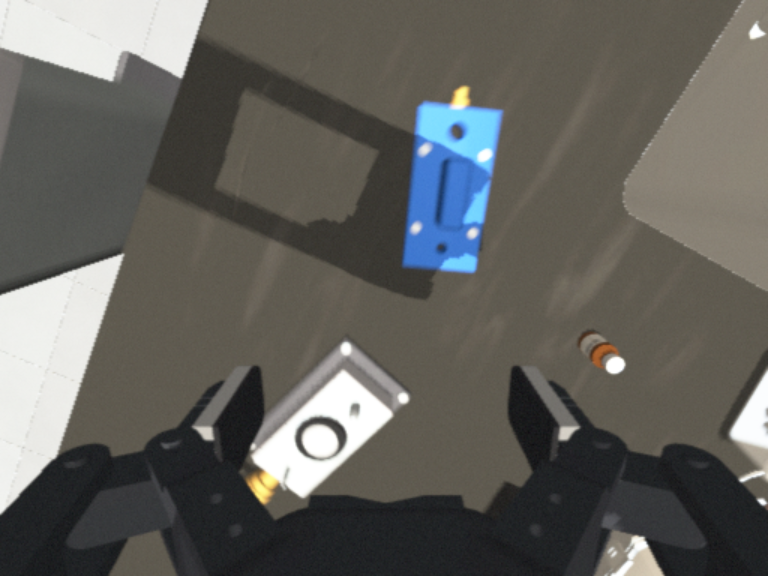

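The wrist view shows the cover's big bore at (458,131), small bore at (442,248), and plate corners at (418,101), (502,110), (476,272) and (403,265).

```bash
python3 - <<'E'
from m import *
g=lambda u,v,z: px('wrist',(u+.5)/1.5-.5,(v+.5)/1.5-.5,z)
B=g(458,131,16);b=g(442,248,16);print('cover',(B+b)/2,np.linalg.norm(B-b),yaw(b,B))
c=[g(*p,16) for p in [(418,103),(502,110),(476,272),(403,266)]];print(np.mean(c,0),[np.linalg.norm(c[i]-c[i-1]) for i in range(4)])
print('seal',g(321,437,41), 'dowel foot',g(354,412,36))
E
```

```text
cover [504.028953   227.77080184  16.        ] 90.2583011044891 21.4897153014349
[503.88806061 227.3606231   16.        ] [np.float64(124.89178538641764), np.float64(63.12143984021377), np.float64(125.36624261701628), np.float64(61.185275611410155)]
seal [502.79164193  -6.08534086  41.        ] dowel foot [518.75410012  26.55853995  36.        ]
```

```bash
python3 - <<'E'
from m import *
a=cv2.imread('pics/t.png').astype(int)
def rect(m,x0,x1,y0,y1,z,k):
    M=np.zeros(m.shape,np.uint8);M[y0:y1,x0:x1]=m[y0:y1,x0:x1]
    cs,_=cv2.findContours(M,0,2);c=max(cs,key=cv2.contourArea)
    q=cv2.boxPoints(cv2.minAreaRect(c))
    P=np.array([px('top',(u+.5)/1.5-.5,(v+.5)/1.5-.5,z) for u,v in q])
    e=[P[(i+1)%4]-P[i] for i in range(4)];L=[np.linalg.norm(x) for x in e]
    i=int(np.argmax(L[:2]));d=e[i] if e[i][1]>0 else -e[i]
    print(k,P.mean(0),L[:2],np.degrees(np.arctan2(-d[0],d[1])))
b,g,rd=a[...,0],a[...,1],a[...,2]
rect((b>150)&(rd<130),265,350,275,340,16,'cover')
rect((b>200)&(rd>200)&(g>200)|0,370,460,270,340,36,'base')
# dowels / hub bright features; plus current arm pose
o=r.get_obs();print(o['ee_pos'],o['orientation'])
E
```

```text
cover [502.39040215 223.25870733  16.        ] [np.float64(125.52616428519384), np.float64(62.56601406097504)] 22.470664673445047
base [505.58111054 -14.16961941  36.        ] [np.float64(60.7435912797117), np.float64(123.68438654127075)] -16.611844249315844
[482.68753792 160.45221021 185.12563621] [179.99409815  -0.23056104 116.63751969]
```

```bash
python3 -m pendant '[{"grip":0,"delta_pos":[0.009,0.033,-0.03],"angular":[0,0,-5]},{"grip":0,"delta_pos":[0.01,0.032,-0.03],"angular":[0,0,0]},{"grip":0,"delta_pos":[0,0,-0.03],"angular":[0,0,0]},{"grip":0,"delta_pos":[0,0,-0.03],"angular":[0,0,0]},{"grip":0,"delta_pos":[0,0,0],"angular":[0,0,0]}]'
```

```text
t: 16.18
ee_pos: [500.1, 219.6, 63.1]
orientation: [-179.6, -0.1, 112.1]
contact_force: [-0.1, 0.5, 1.0]
gripper_width: 85.5
grip_force: 0.0
```

```bash
python3 -m pendant '[{"grip":0,"delta_pos":[0.002,0.004,-0.02],"angular":[0,0,0.4]},{"grip":0,"delta_pos":[0,0,-0.02],"angular":[0,0,0]},{"grip":0,"delta_pos":[0,0,-0.015],"angular":[0,0,0]},{"grip":0,"delta_pos":[0,0,-0.005],"angular":[0,0,0]},{"grip":0,"delta_pos":[0,0,0],"angular":[0,0,0]}]'
python3 -m pendant '[{"grip":1,"delta_pos":[0,0,0],"angular":[0,0,0]},{"grip":1,"delta_pos":[0,0,0],"angular":[0,0,0]},{"grip":1,"delta_pos":[0,0,0],"angular":[0,0,0]},{"grip":1,"delta_pos":[0,0,0],"angular":[0,0,0]},{"grip":1,"delta_pos":[0,0,0],"angular":[0,0,0]}]' 80
```

```text
t: 16.8
ee_pos: [505.0, 224.0, 5.8]
orientation: [180.0, -0.0, 112.5]
contact_force: [-0.6, -0.4, -0.7]
gripper_width: 85.7
grip_force: 0.0
t: 17.42
ee_pos: [504.9, 224.1, 5.9]
orientation: [180.0, 0.0, 112.5]
contact_force: [-0.8, -0.4, 4.7]
gripper_width: 15.8
grip_force: 79.9
```

```bash
python3 -m pendant '[{"grip":1,"delta_pos":[0,0,0.02],"angular":[0,0,0]},{"grip":1,"delta_pos":[0,0,0.04],"angular":[0,0,0]},{"grip":1,"delta_pos":[0,0,0.03],"angular":[0,0,0]},{"grip":1,"delta_pos":[0,0,0],"angular":[0,0,0]},{"grip":1,"delta_pos":[0,0,0],"angular":[0,0,0]}]'
python3 - <<'E'
from h import *
o=r.get_obs();print(o['ee_pos'],o['contact_force'],o['gripper_width'])
b,_,_=snap('side');a,_,_=snap('wrist');t,_,_=snap('top')
c=proj('side',[504,224,90]);x,y=map(int,c);print(x,y)
np.savez('pics/lift.npz',b=b,a=a,t=t)
A=cv2.resize(a[:,:,::-1],(400,300));B=cv2.resize(b[y-40:y+35,x-50:x+50,::-1],(400,300),interpolation=cv2.INTER_CUBIC)
c=proj('top',[504,224,90]);x2,y2=map(int,c);print(x2,y2)
T=cv2.resize(t[y2-38:y2+37,x2-50:x2+50,::-1],(400,300),interpolation=cv2.INTER_CUBIC)
cv2.imwrite('pics/q3.png',np.vstack([np.hstack([A,B]),np.hstack([T,T*0])]))
E
```

```text
t: 18.05
ee_pos: [503.7, 223.8, 94.0]
orientation: [-179.9, -0.0, 112.5]
contact_force: [0.4, 0.2, -2.0]
gripper_width: 16.0
grip_force: 79.1
[503.73921161 223.77450004  94.04902417] [ 0.36467481  0.21832692 -2.01053267] 16.039413409356406
248 165
201 201
```

View pics/q3.png

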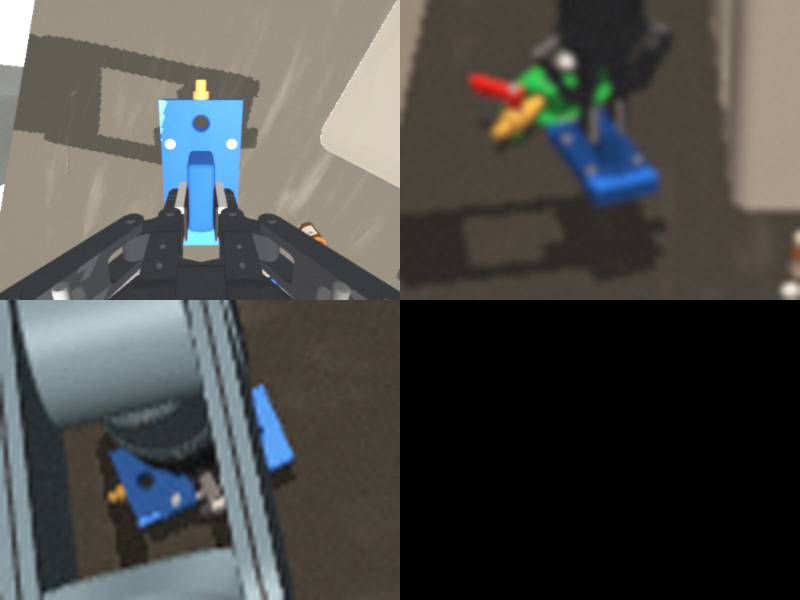

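The cover is held level and square, weighing 2 N. The big bore is at (201,122) in the wrist panel.

```bash
python3 - <<'E'
from h import *
a=np.load('pics/lift.npz')['a'];g=a.sum(2).astype(int)
y0,x0=140,240;w=g[y0:175,x0:276];m=(w<0.62*np.median(w)).astype(np.uint8)
n,l,s,c=cv2.connectedComponentsWithStats(m);i=1+np.argmax(s[1:,4]);u=c[i]+[x0,y0];print(u,s[i])
o=np.array([503.74,223.77])
for z in (102,104,106): 
  p=px('wrist',*u,z);d=p[:2]-o;print(z,p,np.linalg.norm(d),np.degrees(np.arctan2(-d[0],d[1])))
bm=((a[...,2].astype(int)>a[...,0]+60)).astype(np.uint8)
for row in (135,150,165,185):
  k=np.where(bm[row])[0];print(row,k.min(),k.max())
y=np.radians(-16.2);R2=lambda t:np.array([[np.cos(t),-np.sin(t)],[np.sin(t),np.cos(t)]])
print('big dowel est',np.array([505,-14])+R2(y)@[0,45])
E
```

```text
[256.95904437 157.59385666] [  8   8  19  20 293]
102 [485.51056344 266.60766489 102.        ] 46.55510595267218 23.05202906288083
104 [485.38932923 266.91713558 104.        ] 46.88733759212753 23.04026761014753
106 [485.26809502 267.22660627 106.        ] 47.21957117953161 23.028671662442665
135 203 511
150 204 511
165 204 511
185 206 511
big dowel est [517.55459977  29.21321586]
```

```bash
python3 -m pendant '[{"grip":1,"delta_pos":[0,-0.04,0],"angular":[0,0,-8]},{"grip":1,"delta_pos":[0,-0.05,0],"angular":[0,0,-8]},{"grip":1,"delta_pos":[0,-0.05,0],"angular":[0,0,-8]},{"grip":1,"delta_pos":[0,-0.05,0],"angular":[0,0,-8]},{"grip":1,"delta_pos":[0.001,-0.048,0],"angular":[0,0,-6.7]}]'
python3 -m pendant '[{"grip":1,"delta_pos":[0,0,-0.01],"angular":[0,0,0]},{"grip":1,"delta_pos":[0,0,0],"angular":[0,0,0]},{"grip":1,"delta_pos":[0,0,0],"angular":[0,0,0]},{"grip":1,"delta_pos":[0,0,0],"angular":[0,0,0]},{"grip":1,"delta_pos":[0,0,0],"angular":[0,0,0]}]'
```

```text
t: 18.82
ee_pos: [505.0, -15.4, 94.4]
orientation: [-179.9, 0.0, 73.6]
contact_force: [1.9, 0.2, -2.0]
gripper_width: 16.2
grip_force: 79.0
t: 19.45
ee_pos: [505.9, -13.3, 85.7]
orientation: [180.0, -0.0, 73.9]
contact_force: [0.6, 0.9, -2.4]
gripper_width: 15.9
grip_force: 79.0
```

```bash
python3 -m pendant '[{"grip":1,"delta_pos":[-0.0012,-0.0007,-0.008],"angular":[0,0,0]},{"grip":1,"delta_pos":[0,0,-0.008],"angular":[0,0,0]},{"grip":1,"delta_pos":[0,0,-0.004],"angular":[0,0,0]},{"grip":1,"delta_pos":[0,0,-0.003],"angular":[0,0,0]},{"grip":1,"delta_pos":[0,0,0],"angular":[0,0,0]}]'
python3 -m pendant '[{"grip":1,"delta_pos":[0,0,-0.002],"angular":[0,0,0]},{"grip":1,"delta_pos":[0,0,-0.001],"angular":[0,0,0]},{"grip":1,"delta_pos":[0,0,-0.001],"angular":[0,0,0]},{"grip":1,"delta_pos":[0,0,0],"angular":[0,0,0]},{"grip":1,"delta_pos":[0,0,0],"angular":[0,0,0]}]'; python3 -c "
from h import *
print(r.get_obs()['moment'])"
```

```text
t: 20.08
ee_pos: [504.4, -14.7, 62.2]
orientation: [-180.0, 0.0, 73.8]
contact_force: [0.9, -0.1, -1.6]
gripper_width: 16.3
grip_force: 79.0
t: 20.7
ee_pos: [504.6, -14.7, 58.5]
orientation: [180.0, 0.0, 73.8]
contact_force: [0.3, -1.0, -1.7]
gripper_width: 15.7
grip_force: 79.0
[-0.02000705  0.07843806 -0.00107714]
```

```bash
python3 -m pendant '[{"grip":1,"delta_pos":[0,0,-0.002],"angular":[0,0,0]},{"grip":1,"delta_pos":[0,0,-0.001],"angular":[0,0,0]},{"grip":1,"delta_pos":[0,0,-0.001],"angular":[0,0,0]},{"grip":1,"delta_pos":[0,0,0],"angular":[0,0,0]},{"grip":1,"delta_pos":[0,0,0],"angular":[0,0,0]}]'; python3 -c "
from h import *
print(r.get_obs()['moment'])"
```

```text
t: 21.32
ee_pos: [504.6, -14.7, 54.5]
orientation: [180.0, -0.0, 73.8]
contact_force: [-0.1, -1.1, -1.8]
gripper_width: 16.2
grip_force: 79.0
[ 0.0499927   0.05480726 -0.02955591]
```

```bash
python3 -m pendant '[{"grip":1,"delta_pos":[0,0,-0.002],"angular":[0,0,0]},{"grip":1,"delta_pos":[0,0,-0.002],"angular":[0,0,0]},{"grip":1,"delta_pos":[0,0,-0.001],"angular":[0,0,0]},{"grip":1,"delta_pos":[0,0,0],"angular":[0,0,0]},{"grip":1,"delta_pos":[0,0,0],"angular":[0,0,0]}]'; python3 -c "
from h import *
print(r.get_obs()['moment'])"
```

```text
t: 21.95
ee_pos: [504.6, -14.7, 49.5]
orientation: [180.0, 0.0, 73.8]
contact_force: [0.9, 1.0, -2.2]
gripper_width: 16.2
grip_force: 79.0
[-0.03884058 -0.03286695  0.02956538]
```

```bash
python3 -m pendant '[{"grip":1,"delta_pos":[0,0,-0.002],"angular":[0,0,0]},{"grip":1,"delta_pos":[0,0,-0.002],"angular":[0,0,0]},{"grip":1,"delta_pos":[0,0,-0.001],"angular":[0,0,0]},{"grip":1,"delta_pos":[0,0,0],"angular":[0,0,0]},{"grip":1,"delta_pos":[0,0,0],"angular":[0,0,0]}]'
python3 -m pendant '[{"grip":1,"delta_pos":[0,0,-0.001],"angular":[0,0,0]},{"grip":1,"delta_pos":[0,0,-0.001],"angular":[0,0,0]},{"grip":1,"delta_pos":[0,0,0],"angular":[0,0,0]},{"grip":1,"delta_pos":[0,0,0],"angular":[0,0,0]},{"grip":1,"delta_pos":[0,0,0],"angular":[0,0,0]}]'; python3 -c "
from h import *
print(r.get_obs()['moment'])"
```

```text
t: 22.58
ee_pos: [504.7, -14.7, 44.7]
orientation: [180.0, -0.0, 73.8]
contact_force: [-1.4, 0.1, 4.4]
gripper_width: 16.2
grip_force: 79.7
t: 23.2
ee_pos: [504.8, -14.7, 42.7]
orientation: [180.0, 0.0, 73.8]
contact_force: [-1.3, 0.2, 5.8]
gripper_width: 15.9
grip_force: 79.9
[0.02569475 0.28200867 0.03246468]
```

```bash
python3 -m pendant '[{"grip":1,"delta_pos":[0,0,-0.001],"angular":[0,0,0]},{"grip":1,"delta_pos":[0,0,-0.0005],"angular":[0,0,0]},{"grip":1,"delta_pos":[0,0,0],"angular":[0,0,0]},{"grip":1,"delta_pos":[0,0,0],"angular":[0,0,0]},{"grip":1,"delta_pos":[0,0,0],"angular":[0,0,0]}]' 110; python3 -c "
from h import *
print(r.get_obs()['moment'])"
```

```text
t: 23.82
ee_pos: [504.7, -14.7, 41.9]
orientation: [180.0, 0.0, 73.8]
contact_force: [-3.7, 2.3, 13.4]
gripper_width: 14.9
grip_force: 113.1
[ 0.11477411  0.70717881 -0.0418312 ]
```

```bash
python3 -m pendant '[{"grip":1,"delta_pos":[-0.0005,0.0003,-0.001],"angular":[0,0,0]},{"grip":1,"delta_pos":[0,0,0],"angular":[0,0,0]},{"grip":1,"delta_pos":[0,0,0],"angular":[0,0,0]},{"grip":1,"delta_pos":[0,0,0],"angular":[0,0,0]},{"grip":1,"delta_pos":[0,0,0],"angular":[0,0,0]}]' 110; python3 -c "
from h import *
print(r.get_obs()['moment'])"
```

```text
t: 24.45
ee_pos: [504.8, -14.7, 41.9]
orientation: [179.9, 0.0, 73.8]
contact_force: [-5.0, 0.3, 20.5]
gripper_width: 15.0
grip_force: 114.1
[ 0.05041608  1.06908006 -0.00876537]
```

```bash
python3 -m pendant '[{"grip":1,"delta_pos":[0,0,-0.001],"angular":[0,0,0]},{"grip":1,"delta_pos":[0,0,0],"angular":[0,0,0]},{"grip":1,"delta_pos":[0,0,0],"angular":[0,0,0]},{"grip":1,"delta_pos":[0,0,0],"angular":[0,0,0]},{"grip":1,"delta_pos":[0,0,0],"angular":[0,0,0]}]'; python3 - <<'E'
from h import *
b,_,_=snap('side');x,y=map(int,proj('side',[455,-110,48]));b=b.astype(int)
w=b[y-25:y+25,x-25:x+25];m=(w[...,0]>110)&(w[...,1]<70)&(w[...,2]<70)
v,u=np.where(m);P=np.array([px('side',i+x-25,j+y-25,52)[:2] for i,j in zip(u,v)])
P-=0;d=np.linalg.svd(P-P.mean(0))[2][0];print(len(P),P.min(0),P.max(0),np.degrees(np.arctan2(d[1],d[0]))%180,'want ~164')
# cover top plane corners: blue extent in side view vs prediction
B=(b[...,2]>b[...,0]+50);x,y=map(int,proj('side',[505,-14,52]));w=B[y-45:y+45,x-45:x+45];v,u=np.where(w);print('blue',u.min()+x-45,u.max()+x-45,v.min()+y-45,v.max()+y-45)
t=np.radians(-16.2);Rm=np.array([[np.cos(t),-np.sin(t)],[np.sin(t),np.cos(t)]])
for s in [(30,62),(30,-62),(-30,62),(-30,-62)]:
  q=Rm@s+[504.8,-14];print(proj('side',[*q,52]),proj('side',[*q,36]))
E
```

```text
t: 25.08
ee_pos: [504.8, -14.7, 41.9]
orientation: [179.9, 0.0, 73.8]
contact_force: [-8.2, 0.5, 29.1]
gripper_width: 15.0
grip_force: 115.3
109 [ 422.57491024 -130.9105116 ] [482.17805678 -89.54982069] 148.63298271574982 want ~164
blue 234 261 203 230
[261.75377942 204.68167316] [261.72276502 208.42090728]
[251.36569758 228.18040271] [251.41113017 232.03209638]
[244.67888996 201.75808866] [244.76727781 205.4815068 ]
[233.07574276 224.78316452] [233.25809862 228.62021016]
```

```bash
python3 -c "
from rig import r
print(r.close_job())"
```

```text
the job is handed in; nothing more can be done
None
```

I handed the job in at about 25 s with the vent handle closed to its stop and the blue cover seated on both dowels, held down by the fingers at about 29 N. The first pass missed the handle because the real fingertips sit about 20 mm above the reported TCP. My last camera estimate of the handle angle read 149° instead of about 164°, so "closed" rests on the earlier view and the 11 N push at the stop. I did not re-check the vials or the dish at the end.

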